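# Lift a hot drying plate off the hotplate with a spatula and add it to the cooling pile

### The job

The pellets on the hotplate are dry: take the steel spatula by its handle, slide its blade under the hot ceramic plate and lift the plate off level, with its two pellets on it. Lower it gently onto the pile of plates on the dark mat until you feel it land, square and in line with the plates below, draw the blade out and lay the spatula flat on the bench. The plate is hot and brittle: do not touch it or the pellets with the gripper, tip it, bump it or spill the pellets, and leave the glassware and the other things where they are.

Things in the scene. Friction and masses are not known exactly. Their poses are not given: they have to be found in the camera images.
- plate: Hot white ceramic plate on the hotplate, 230 g, 18 mm high: a slab 90 (x) x 116 (y) x 6 mm on two foot ridges 12 mm high and 16 mm wide under its two y edges, running the full depth along x. So a tunnel 84 mm wide and 12 mm high, open at both ends, runs under it along x; its -x end faces the robot roughly. Origin: centre of its underside (plane of the feet), z up. Two pellets lie loose on top.
- pellet_a: Teal pressed pellet, disc of 32 mm diameter, 5 mm thick, 12 g, lying loose on the plate about 21 mm to the -x side of its centre. Origin: centre of its underside.
- pellet_b: Rust-red pressed pellet, same size, about 21 mm to the +x side of the plate's centre. Origin: centre of its underside.
- hotplate_top (a point): Centre of the hotplate's heated top: a grey metal square 160 x 160 mm on a white housing, its surface 100 mm above the bench. Fixed; its x axis points away from the robot, roughly. The machine stands left or right of the middle; nothing but the plate stands up above its top.
- mat: Dark cooling mat, 200 x 200 x 6 mm, fixed; origin: centre of its underside, on the bench. On its centre, parallel to it, stands the firm, fixed pile: a brick 104 (x) x 128 (y) mm, on it two plates like the hot one (tunnels along x), and on the top one two 5 mm thick pellets along its middle line y = 0. Pile height varies and is not given: the top plate's face is 60 to 106 mm above the bench.
- spatula_grip (a point): Where to grip the spatula's black handle: centre of its section, 25 mm behind its front end. The handle is a level bar along x, 95 long, 22 wide (y), 24 mm high (z), its centre 50 mm above the blade's underside. x points to the blade's front edge, z up. The spatula weighs 150 g, balancing about 58 mm ahead; a steep neck 20 mm wide joins the blade's rear edge to the handle's front end.
- spatula_tip (a point): Middle of the blade's front edge, at its underside: 140 mm ahead (x) of the grip point and 50 mm below it. The flat blade is 95 mm long (x), 62 mm wide (y), 2 mm thick. Same axes as the grip point.
- flask: Conical glass flask, 84 mm wide at the base, 132 mm high, a bystander. Origin: centre of its base.
- beaker: Small glass beaker, 54 mm wide, 75 mm high, a bystander. Origin: centre of its base.
- amber_jar: Amber jar with black cap, 48 mm wide, 62 mm high, a bystander. Origin: centre of its base.
- purple_bottle: Purple bottle, 64 mm wide, 135 mm high, a bystander. Origin: centre of its base.
- mortar: White porcelain mortar bowl, 92 mm wide, 52 mm high, a bystander. Origin: centre of its base.
- die: Round steel pellet die, 60 mm wide, 76 mm high, a bystander. Origin: centre of its base.
- petri: Closed glass Petri dish, 90 mm wide, 16 mm high, a bystander. Origin: centre of its base.
Things that resemble listed ones, but are neither listed nor needed, are in the scene too. Leave any green look-alike of the part that bears spatula_grip alone.

How it is judged:
On the way, in this order (a step that is already met when the one before it is completed fails the run):
1. the plate is carried clear of the hotplate, level, on the spatula's blade (z of plate in the frame of hotplate_top above 0.02 m and contact force between plate and spatula above 0.5 N and angle between plate's own z axis and vertical below 0.2 rad), for 0.3 s.
2. the plate stands on the pile, square and in line, and the blade is off it (x of plate in the frame of mat between -0.015 and 0.015 m and y of plate in the frame of mat between -0.012 and 0.012 m and angle between the x axis of plate and the x axis of mat, either way round below 0.15 rad and angle between plate's own z axis and vertical below 0.05 rad and contact force between plate and spatula below 0.1 N and linear speed of plate below 0.02 m/s), for 0.3 s.
At the end, for the whole second after the job is handed in: The plate rests on the pile, centred within 15 mm (mat x) and 12 mm (mat y), turned under 0.15 rad from the mat, level within 0.05 rad, both pellets on it within 50 mm of its centre; the spatula is off it and lies flat (0.08 rad), blade down, at rest on the bench (all of step 2 and z of each of pellet_a, pellet_b in the frame of plate above 0.014 m and horizontal distance between each of pellet_a, pellet_b and plate below 0.05 m and height (world z) of spatula_tip below 0.006 m and height (world z) of spatula_grip between 0.044 and 0.056 m and angle between spatula_tip's own z axis and vertical below 0.08 rad and linear speed of spatula below 0.02 m/s); the robot touches nothing.
It fails at once if the gripper or arm touched the hot plate or its pellets (contact force between any of the arm, the fingers and plate above 0.3 N or contact force between any of the arm, the fingers and pellet_a above 0.3 N or contact force between any of the arm, the fingers and pellet_b above 0.3 N).
It fails at once if the plate was tipped by more than 0.3 rad (angle between plate's own z axis and vertical above 0.3 rad).
It fails at once if the plate was knocked, squeezed or dropped (a force above 15 N on it) (contact force between plate and anything else above 15 N).
It fails at once if a pellet fell off the plate (z of any of pellet_a, pellet_b in the frame of plate below 0.008 m).
It fails at once if a bystander was moved by more than 30 mm (distance of any of flask, beaker, amber_jar, purple_bottle, mortar, die, petri from where it was at the start of the episode above 0.03 m).
It also fails if it takes over 72 s, if anything falls off the work surface, if the arm or the gripper's body presses on something with over 40 N, if the wrist force passes 120 N, or if a joint passes its speed limit or range.

### The arm

A 6-joint arm with a two-finger parallel gripper is mounted at the origin on the work surface. World frame = base frame: x ahead of the robot, y to its left, z up, the work surface at z = 0. Lengths are in m, angles in rad, forces in N, time in s.
With the tool pointing down it reaches from about 0.375 to 0.75 m from the base axis. Payload 9 kg.
Tool frame: the origin (TCP) lies midway between the tips of the shut fingers; the grasp point (between the pads) lies 19 mm behind it; z points along the fingers, y is the line along which they close (so a half turn about z gives the same grasp; the last joint's range is limited). The gripper opens to 85 mm and grips with 20 to 120 N. Pads are 22 mm wide; open, the fingers measure 114 mm over their backs; the gripper's body (76 mm by 85 mm) begins 54 mm behind the grasp point. The pads swing forward as they close: fully open they stand 13 mm farther back than shut.
Start: joints at [1.126, 0.104, 0.097, 1.564, 0, 1.353], TCP at [0.135, 0.585, 0.194] pointing down, gripper open.
Joint ranges: [-2.99, 2.99], [-0.84, 1.86], [-1.1, 1.16], [-1.84, 2.11], [-1.51, 1.56], [-3.14, 3.14]. Speed limits (rad/s): [2.22, 2.22, 2.57, 3.14, 3.14, 3.14].

### API

Orientations are given as a unit quaternion [w, x, y, z].
In Python, from bench import manip, imaging, order gives the robot as it stands.
- The arm moves only by the tool jog_arm, never from a script. Its argument "targets" is a list of rows, each an object of numbers: "dx", "dy", "dz": the shift along the world's x, y, z normalised to -1 to 1, where 1 is 0.06 m; "roll": the turn about the world's z normalised to -1 to 1, where 1 is pi rad; "jaw": the closure, from 0 (fully open) to 1 (shut). A call has 1 to 12 rows; each row shifts and turns the commanded pose from where the row before left it; what a row does not reach is not made up. A row lasts 1/8 s, in which the tool goes at most 62.5 mm and 10.7 degrees, less where a joint would pass 70% of its speed; a pose out of reach is approached as far as the arm can. A call with a number of a shift or a turn outside -1 to 1 is refused whole. A call with a gripper value outside its range is refused whole. The fingers move at their own pace and stop on an object; "grip_force" is the grip in N (left out, the last holds). Time passes only in rows, so rows that do not move let the fingers close. It gives the time, the measured TCP pose, the force, the opening and the grip force at its end, in the units of the state.
- manip.read_state(): the state, without advancing time (a new reading comes with each control period).
- imaging.read_camera(name): name is "scene" or "top"; returns a dict with "frame" (420x560x3 uint8, red, green, blue), "z_map" (420x560 float32, m along the optical axis (not along the pixel's ray), 0 where there is no reading), "fx", "fy", "cx", "cy" (pixels), "D" ([k1, k2, p1, p2, k3] as OpenCV has them; the pictures are not rectified), "rvec" (rotation vector, rad) and "tvec" (3), from world to camera coordinates, as OpenCV has them. Camera axes: x right, y down, z forward; pixel columns grow to the right and rows downward; lengths in m; the calibration is good to about 2 mm. A picture is of the moment at which its call begins.
- order.finish_job(): hands the job in; it is judged then, once.
The state is a dict: "clock": time; "joints": joint angles; "dq": joint speeds; "joint_torque": joint torques, N m; "eef_pos": TCP position; "orientation": TCP orientation; "force": force on the tool from outside, world axes, zero at the start; "wrist_torque": the same for the moment, N m; "gripper_width": finger opening in m; "gripper_force": force on a finger pad.
Only numpy, scipy, OpenCV 4.12 (cv2) and the standard library are available. Lean on these libraries where they do the work, as an engineer would, in place of code of your own. Each camera call takes 0.05 s, during which the arm holds its last target. There are 200 camera calls.

## Working session

There is one attempt and no reset: what is moved stays moved. The work goes in short steps, Python scripts to look and compute and a tool call to move; the robot and the scene stay as the last step left them, time stands still between calls to the robot, and variables do not carry over. Pictures are saved under pics/ and viewed, at most 10 in all, crops included, and the job is handed in when it is done.

Besides the shell and the picture viewer there is one more tool, called after "Request:" as name(argument=value, ...), one argument or row to a line, values as JSON. jog_arm: Moves the arm, as the interface text tells. Scaled input: -1 to 1 covers 0.06 m each way for a shift and pi rad each way for a turn. Its arguments: {"type":"object","properties":{"targets":{"type":"array","items":{"type":"object","properties":{"dx":{"type":"number","minimum":-1,"maximum":1},"dy":{"type":"number","minimum":-1,"maximum":1},"dz":{"type":"number","minimum":-1,"maximum":1},"roll":{"type":"number","minimum":-1,"maximum":1},"jaw":{"type":"number"}}}},"grip_force":{"type":"number"}},"required":["targets"]}

```bash
ls; mkdir -p pics; cat > h.py <<'E'
import numpy as np, cv2
from bench import manip, imaging, order
def cam(n):
    c=imaging.read_camera(n); K=np.array([[c['fx'],0,c['cx']],[0,c['fy'],c['cy']],[0,0,1.]])
    R=cv2.Rodrigues(np.array(c['rvec'],float))[0]; t=np.array(c['tvec'],float).ravel()
    h,w=c['z_map'].shape; u,v=np.meshgrid(np.arange(w),np.arange(h))
    p=cv2.undistortPoints(np.stack([u,v],-1).reshape(-1,1,2).astype(float),K,np.array(c['D'],float)).reshape(h,w,2)
    z=c['z_map'][...,None].astype(float); P=np.concatenate([p*z,z],-1); W=(P-t)@R
    W[c['z_map']==0]=np.nan
    return c['frame'],W
E
python3 - <<'E'
from h import *
a,W=cam('top');b,V=cam('scene')
np.savez('v0.npz',a=a,W=W,b=b,V=V)
cv2.imwrite('pics/t0.png',cv2.resize(a[...,::-1],(800,600)));cv2.imwrite('pics/s0.png',cv2.resize(b[...,::-1],(800,600)))
print(manip.read_state())
E
```

```text
pics
{'clock': 0.1, 'joints': array([1.12629761e+00, 1.04638346e-01, 9.65552510e-02, 1.56389880e+00,
       4.64638863e-05, 1.35310728e+00]), 'dq': array([ 1.56221153e-03,  4.92744052e-04,  2.93121587e-03, -5.11326592e-04,
       -1.23083725e-03,  5.54138349e-05]), 'joint_torque': array([ 5.83284243e-03, -5.58205783e+01,  5.04724932e+01,  1.30888019e-02,
       -2.49896430e-04, -3.41489439e-06]), 'eef_pos': array([0.13474347, 0.58433171, 0.19360536]), 'orientation': array([-2.14671652e-04,  1.13161906e-01,  9.93576384e-01, -5.53038003e-04]), 'force': array([ 0.79403632, -0.19945127, -0.40805721]), 'wrist_torque': array([0.03108977, 0.03360684, 0.0741956 ]), 'gripper_force': 0.0, 'gripper_width': 0.08551983764875393}
```

View pics/t0.png

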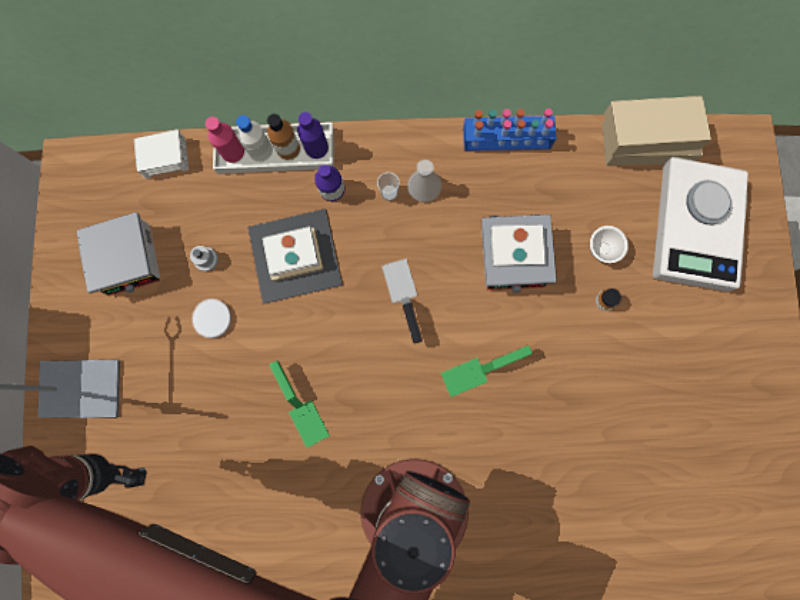

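View pics/s0.png

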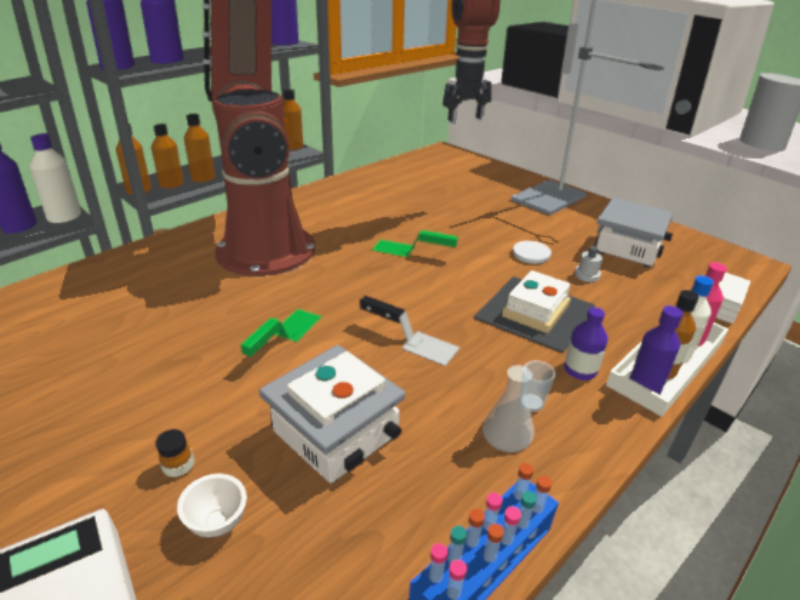

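The plate's hotplate is at (518,250) in the top view. The empty look-alike is at (118,252). The mat and pile are at (294,257), and the steel spatula with the black handle is at (412,320) with its blade at (400,280). The two green spatulas at (300,400) and (490,370) are decoys.

```bash
cat >> h.py <<'E'
def rect(Q):
    "min-area rect of xy points: centre, sides, angle of axis nearest x"
    (c,s,_)=r=cv2.minAreaRect((Q[:,:2]*1000).astype(np.float32)); B=cv2.boxPoints(r)
    e=B[1]-B[0]; a=np.arctan2(e[1],e[0]); a=(a+np.pi/4)%(np.pi/2)-np.pi/4
    return np.round(c,1),np.round(s,1),round(float(a),4)
def clean(m,k=3): 
    m=cv2.morphologyEx(m.astype(np.uint8),cv2.MORPH_OPEN,np.ones((k,k)));n,l,s,_=cv2.connectedComponentsWithStats(m)
    return l==1+s[1:,4].argmax()
def meas(a,W,u,v,du,dv,zl,zh,f=None):
    m=np.zeros(a.shape[:2],bool); m[v-dv:v+dv,u-du:u+du]=1
    m&=(W[...,2]>zl)&(W[...,2]<zh)
    if f is not None: m&=f
    m=clean(m); Q=W[m]; return rect(Q),round(float(np.median(Q[:,2])),4),m
E
python3 - <<'E'
from h import *
d=np.load('v0.npz');a,W=d['a'],d['W']
s=.7
A=a.astype(int); br=A.min(2); sat=A.max(2)-A.min(2)
def go(n,u,v,du,dv,zl,zh,f=None):
    r=meas(a,W,int(u*s),int(v*s),int(du*s),int(dv*s),zl,zh,f); print(n,r[:2],r[2].sum()); return r[2]
print('bench z',np.median(W[280:300,150:180,2]))
go('hot top',518,250,50,50,.09,.108); go('plate',518,247,40,35,.110,.135)
go('pileplate',292,250,45,40,.055,.125); go('mat',294,257,60,60,.003,.012,A.max(2)<110)
go('blade',400,280,25,25,-.004,.02,(sat<40)&(br>120)); go('handle',412,322,20,30,.045,.08)
for n,(u,v,r) in dict(A=(292,258,10),B=(288,241,10),TA=(519,255,10),TB=(520,236,10)).items():
    m=np.zeros(a.shape[:2],bool);m[int((v-r)*s):int((v+r)*s),int((u-r)*s):int((u+r)*s)]=1
    m&=sat>70; print(n,W[m].mean(0).round(4),m.sum())
m=np.hstack([cv2.resize(a[95:215,u:u+120],(400,400),interpolation=cv2.INTER_CUBIC) for u in(150,310)])
x=cv2.resize(a[175:245,250:320],(400,400),interpolation=cv2.INTER_CUBIC)
cv2.imwrite('pics/c1.png',cv2.resize(np.hstack([m,x]),(798,266))[...,::-1])
E
```

```text
bench z nan
hot top ((array([ 591.8, -253.8]), array([161.8, 159.5]), 0.0268), 0.0998) 1336
plate ((array([ 598.4, -249.2]), array([115.8,  91.5]), -0.0172), 0.1184) 973
pileplate ((array([616.1, 280.4]), array([ 91.5, 117.7]), 0.1978), 0.0613) 857
mat ((array([537. , 335.9]), array([68.6, 52.9]), -0.3569), 0.0067) 151
blade ((array([547.1,  23.2]), array([97.4, 63.1]), 0.2394), 0.0023) 434
handle ((array([441.2,  -5. ]), array([100. ,  23.2]), 0.2503), 0.0618) 206
A [0.5977 0.2727 0.0668] 16
B [0.6382 0.2831 0.0658] 56
TA [ 0.5756 -0.2493  0.1236] 24
TB [ 0.6206 -0.2543  0.1228] 64
```

View pics/c1.png

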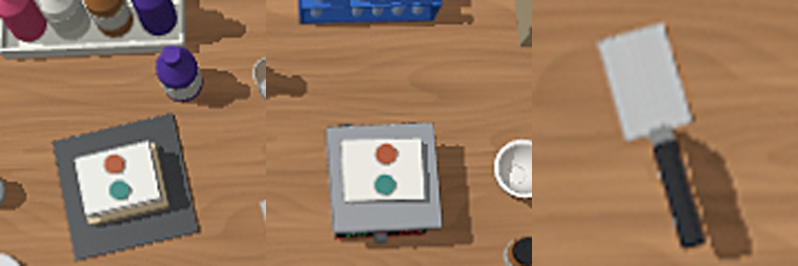

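Crops confirm: the steel blade and black handle (right) is the real spatula, and the hot plate stands on the right-hand hotplate. I'm moving above the handle.

Request:
jog_arm(
  targets=[
    {"dx":0.45,"dy":-0.81,"roll":0.0127,"jaw":0},
    {"dx":0.45,"dy":-0.81,"roll":0.0127,"jaw":0},
    {"dx":0.45,"dy":-0.81,"roll":0.0127,"jaw":0},
    {"dx":0.45,"dy":-0.81,"roll":0.0127,"jaw":0},
    {"dx":0.45,"dy":-0.81,"roll":0.0127,"jaw":0},
    {"dx":0.45,"dy":-0.81,"roll":0.0127,"jaw":0},
    {"dx":0.45,"dy":-0.81,"roll":0.0127,"jaw":0},
    {"dx":0.45,"dy":-0.81,"roll":0.0127,"jaw":0},
    {"dx":0.45,"dy":-0.81,"roll":0.0127,"jaw":0},
    {"dx":0.45,"dy":-0.81,"roll":0.0127,"jaw":0},
    {"dx":0.45,"dy":-0.81,"roll":0.0127,"jaw":0},
    {"dx":0.45,"dy":-0.81,"roll":0.0127,"jaw":0},
  ],
  grip_force=100,
)

```text
schema error: expected keys dx, dy, dz, roll, jaw
```

Request:
jog_arm(
  targets=[
    {"dx":0.45,"dy":-0.81,"dz":0,"roll":0.0127,"jaw":0},
    {"dx":0.45,"dy":-0.81,"dz":0,"roll":0.0127,"jaw":0},
    {"dx":0.45,"dy":-0.81,"dz":0,"roll":0.0127,"jaw":0},
    {"dx":0.45,"dy":-0.81,"dz":0,"roll":0.0127,"jaw":0},
    {"dx":0.45,"dy":-0.81,"dz":0,"roll":0.0127,"jaw":0},
    {"dx":0.45,"dy":-0.81,"dz":0,"roll":0.0127,"jaw":0},
    {"dx":0.45,"dy":-0.81,"dz":0,"roll":0.0127,"jaw":0},
    {"dx":0.45,"dy":-0.81,"dz":0,"roll":0.0127,"jaw":0},
    {"dx":0.45,"dy":-0.81,"dz":0,"roll":0.0127,"jaw":0},
    {"dx":0.45,"dy":-0.81,"dz":0,"roll":0.0127,"jaw":0},
    {"dx":0.45,"dy":-0.81,"dz":0,"roll":0.0127,"jaw":0},
    {"dx":0.45,"dy":-0.81,"dz":0,"roll":0.0127,"jaw":0},
  ],
  grip_force=100,
)

```text
clock: 1.6
eef_pos: [0.4594, -0.0004, 0.1942]
orientation: [0.0, -0.126, 0.992, 0.0]
force: [0.6, 0.4, -0.2]
gripper_width: 0.0854
gripper_force: 0.0
```

Request:
jog_arm(
  targets=[
    {"dx":0,"dy":0,"dz":-0.4,"roll":0,"jaw":0},
    {"dx":0,"dy":0,"dz":-0.4,"roll":0,"jaw":0},
    {"dx":0,"dy":0,"dz":-0.4,"roll":0,"jaw":0},
    {"dx":0,"dy":0,"dz":-0.4,"roll":0,"jaw":0},
    {"dx":0,"dy":0,"dz":-0.4,"roll":0,"jaw":0},
    {"dx":0,"dy":0,"dz":-0.4,"roll":0,"jaw":0},
    {"dx":0,"dy":0,"dz":-0.33,"roll":0,"jaw":0},
    {"dx":0,"dy":0,"dz":0,"roll":0,"jaw":0.5},
    {"dx":0,"dy":0,"dz":0,"roll":0,"jaw":1},
    {"dx":0,"dy":0,"dz":0,"roll":0,"jaw":1},
    {"dx":0,"dy":0,"dz":0,"roll":0,"jaw":1},
    {"dx":0,"dy":0,"dz":0,"roll":0,"jaw":1},
  ],
  grip_force=100,
)

```text
clock: 3.1
eef_pos: [0.4591, 0.0014, 0.0309]
orientation: [0.0, -0.126, 0.992, -0.0]
force: [-0.5, 0.2, -0.6]
gripper_width: -0.0003
gripper_force: 0.0
```

The jaw shut without holding anything, so I need a closer look.

```bash
python3 - <<'E'
from h import *
a,W=cam('top');b,V=cam('scene');np.savez('v1.npz',a=a,W=W,b=b,V=V)
x=cv2.resize(a[170:260,240:330],(400,400),interpolation=cv2.INTER_CUBIC)
y=cv2.resize(b[170:270,230:330],(400,400),interpolation=cv2.INTER_CUBIC)
cv2.imwrite('pics/c2.png',np.hstack([x,y])[...,::-1])
s=manip.read_state();print(s['gripper_width'],s['eef_pos'])
E
```

```text
0.0003604496491175988 [0.45901077 0.00144756 0.03065456]
```

View pics/c2.png

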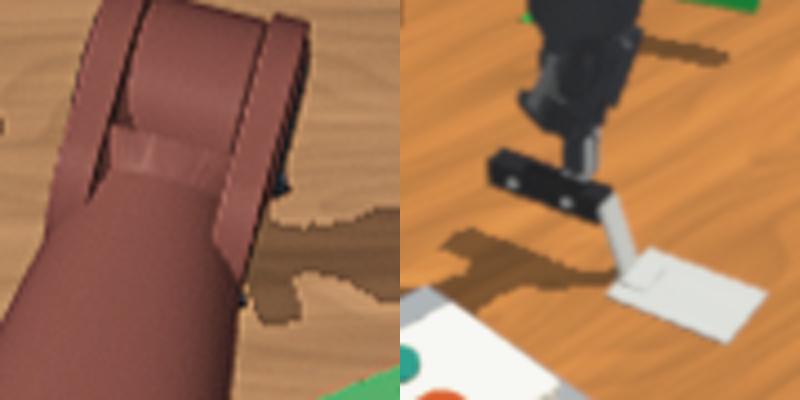

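The scene crop shows the closed fingers behind the handle, which is at about crop (550,185). I'll measure the handle from the scene camera.

```bash
python3 - <<'E'
from h import *
for f in('v0.npz','v1.npz'):
    d=np.load(f);b,V=d['b'].astype(int),d['V']
    for n,zl,zh,k in(('blade',-.003,.008,(b.min(2)>150)),('handle',.0585,.067,b.max(2)<70)):
        m=np.zeros(b.shape[:2],bool);m[190:270,230:330]=1
        m&=(V[...,2]>zl)&(V[...,2]<zh)&k&(abs(V[...,1])<.1)&(V[...,0]<.62)
        m=clean(m,2);Q=V[m];print(f,n,rect(Q),m.sum(),Q.mean(0).round(4),Q.min(0).round(3),Q.max(0).round(3))
    # hot plate compare
    m=(V[...,2]>.114)&(V[...,2]<.122)&(b.min(2)>150)&(abs(V[...,0]-.6)<.1)&(abs(V[...,1]+.25)<.12);print(rect(V[clean(m)]))
E
```

```text
v0.npz blade (array([552.4,  22.9]), array([94.4, 63.6]), 0.2389) 483 [nan nan nan] [nan nan nan] [nan nan nan]
v0.npz handle (array([444.7,  -8.8]), array([84.5, 20.3]), 0.2992) 137 [ 0.4471 -0.0095  0.0606] [ 0.403 -0.025  0.053] [0.486 0.013 0.064]
(array([ 600.7, -250. ]), array([ 92.4, 116.4]), 0.0079)
v1.npz blade (array([551.5,  21.7]), array([96.8, 65.8]), 0.2631) 510 [nan nan nan] [nan nan nan] [nan nan nan]
v1.npz handle (array([444.4,  -9.1]), array([82.7, 20.5]), 0.3142) 128 [nan nan nan] [nan nan nan] [nan nan nan]
(array([ 600.3, -250.1]), array([ 92.5, 115.8]), 0.0007)
```

```bash
python3 - <<'E'
from h import *
d=np.load('v1.npz');b,V=d['b'],d['V']
for r in range(196,224,3):
    print(r,[(c,*(V[r,c]*1000).round(0).tolist(),b[r,c].tolist()) for c in (266,272,275,278,281)])
E
```

```text
196 [(266, 485.0, -53.0, 159.0, [47, 49, 52]), (272, 466.0, -13.0, 134.0, [44, 46, 49]), (275, 473.0, -9.0, 136.0, [44, 46, 49]), (278, 479.0, -4.0, 136.0, [47, 48, 52]), (281, 468.0, 19.0, 121.0, [65, 55, 52])]
199 [(266, 484.0, -52.0, 150.0, [41, 43, 45]), (272, 479.0, -26.0, 136.0, [41, 41, 45]), (275, 476.0, -12.0, 129.0, [44, 46, 48]), (278, 469.0, 6.0, 118.0, [46, 47, 51]), (281, 346.0, 144.0, -1.0, [139, 98, 64])]
202 [(266, 462.0, -32.0, 121.0, [83, 63, 50]), (272, 480.0, -26.0, 127.0, [42, 43, 46]), (275, 473.0, -9.0, 117.0, [45, 46, 49]), (278, 465.0, 10.0, 104.0, [90, 89, 89]), (281, 362.0, 128.0, 2.0, [194, 129, 73])]
205 [(266, 339.0, 83.0, -1.0, [210, 139, 74]), (272, 479.0, -26.0, 117.0, [47, 47, 49]), (275, 468.0, -3.0, 102.0, [60, 61, 62]), (278, 469.0, 7.0, 98.0, [114, 113, 111]), (281, 370.0, 120.0, -2.0, [205, 135, 75])]
208 [(266, 353.0, 71.0, 0.0, [203, 134, 73]), (272, 463.0, -10.0, 92.0, [46, 48, 50]), (275, 470.0, -5.0, 94.0, [68, 69, 70]), (278, 472.0, 4.0, 90.0, [127, 124, 122]), (281, 383.0, 107.0, -1.0, [212, 141, 76])]
211 [(266, 429.0, -0.0, 60.0, [65, 
[... 308 characters left out ...]
01.0, 76.0, -0.0, [169, 121, 82]), (281, 410.0, 80.0, 2.0, [208, 137, 73])]
217 [(266, 446.0, -16.0, 56.0, [35, 35, 36]), (272, 463.0, -9.0, 62.0, [34, 35, 36]), (275, 468.0, -3.0, 62.0, [37, 36, 38]), (278, 472.0, 5.0, 60.0, [48, 48, 50]), (281, 479.0, 10.0, 61.0, [53, 50, 52])]
220 [(266, 445.0, -15.0, 45.0, [63, 49, 41]), (272, 464.0, -10.0, 53.0, [99, 101, 98]), (275, 472.0, -6.0, 55.0, [35, 34, 35]), (278, 482.0, -5.0, 59.0, [39, 38, 39]), (281, 485.0, 5.0, 56.0, [144, 145, 142])]
223 [(266, 411.0, 17.0, 0.0, [210, 139, 74]), (272, 465.0, -11.0, 43.0, [101, 71, 47]), (275, 474.0, -8.0, 46.0, [42, 38, 36]), (278, 482.0, -4.0, 49.0, [43, 44, 45]), (281, 488.0, 1.0, 50.0, [182, 184, 178])]
```

```bash
python3 - <<'E'
from h import *
d=np.load('v0.npz')
for k,P in(('b','V'),('a','W')):
    I,V=d[k].astype(int),d[P]
    m=(np.hypot(V[...,0]-.135,V[...,1]-.585)<.075)&(V[...,2]>.03)&(V[...,2]<.34)&(I.max(2)<130)
    Q=V[m];o=np.argsort(Q[:,2])
    print(k,m.sum(),(Q[o[:12]]*1000).round(0).tolist())
d=np.load('v1.npz');I,V=d['b'].astype(int),d['V']
m=(np.hypot(V[...,0]-.46,V[...,1])<.07)&(V[...,2]>.063)&(V[...,2]<.2)
Q=V[m];o=np.argsort(Q[:,2]);print((Q[o[:14]]*1000).round(0).tolist())
print({k:np.round(v,4) for k,v in manip.read_state().items() if k in('joints','joint_torque','force')})
E
```

```text
b 489 [[119.0, 543.0, 245.0], [112.0, 545.0, 248.0], [145.0, 628.0, 248.0], [149.0, 629.0, 249.0], [137.0, 632.0, 250.0], [132.0, 534.0, 250.0], [137.0, 540.0, 250.0], [159.0, 623.0, 252.0], [139.0, 532.0, 252.0], [149.0, 629.0, 253.0], [147.0, 626.0, 253.0], [136.0, 633.0, 253.0]]
a 198 [[133.0, 536.0, 250.0], [136.0, 539.0, 251.0], [133.0, 539.0, 251.0], [130.0, 539.0, 251.0], [130.0, 535.0, 252.0], [136.0, 540.0, 256.0], [131.0, 540.0, 256.0], [134.0, 539.0, 256.0], [136.0, 542.0, 257.0], [132.0, 539.0, 264.0], [135.0, 538.0, 266.0], [136.0, 537.0, 275.0]]
[[418.0, -18.0, 63.0], [448.0, -14.0, 63.0], [403.0, -19.0, 63.0], [461.0, -7.0, 63.0], [422.0, -6.0, 63.0], [433.0, -8.0, 63.0], [469.0, 8.0, 63.0], [448.0, -7.0, 63.0], [426.0, -17.0, 63.0], [477.0, -4.0, 63.0], [440.0, -3.0, 64.0], [445.0, -4.0, 64.0], [421.0, -16.0, 64.0], [411.0, -19.0, 64.0]]
{'joints': array([-2.8310e-01, -3.0560e-01, -5.8510e-01,  1.2911e+00,  1.0000e-04,
       -5.3510e-01]), 'joint_torque': array([-1.60000e-03, -3.42894e+01,  4.96209e+01, -1.10000e-03,
       -2.00000e-04,  0.00000e+00]), 'force': array([0.3439, 0.3102, 0.9226])}
```

Both views put the real fingertips about 37–40 mm higher than the reported TCP (247 mm against 207 mm at the start, and about 68 mm now, just above the handle). I'll open, descend another 36 mm and re-measure the tips before closing.

Request:
jog_arm(
  targets=[
    {"dx":0,"dy":0,"dz":0,"roll":0,"jaw":0},
    {"dx":0,"dy":0,"dz":0,"roll":0,"jaw":0},
    {"dx":0,"dy":0,"dz":0,"roll":0,"jaw":0},
    {"dx":0,"dy":0,"dz":0,"roll":0,"jaw":0},
    {"dx":0,"dy":0,"dz":0,"roll":0,"jaw":0},
    {"dx":0,"dy":0,"dz":-0.2,"roll":0,"jaw":0},
    {"dx":0,"dy":0,"dz":-0.2,"roll":0,"jaw":0},
    {"dx":0,"dy":0,"dz":-0.2,"roll":0,"jaw":0},
  ],
  grip_force=100,
)

```text
clock: 4.2
eef_pos: [0.4585, 0.0016, -0.0068]
orientation: [-0.0, -0.126, 0.992, 0.0]
force: [-0.1, -0.0, -0.5]
gripper_width: 0.0854
gripper_force: 0.0
```

```bash
python3 - <<'E'
from h import *
b,V=cam('scene');a,W=cam('top');s=manip.read_state();print(s['eef_pos'],s['force'],s['gripper_width'])
cv2.imwrite('pics/c3.png',cv2.resize(b[150:270,210:350],(700,600),interpolation=cv2.INTER_CUBIC)[...,::-1])
# finger points: y' across handle axis
R=np.array([[np.cos(.25),np.sin(.25)],[-np.sin(.25),np.cos(.25)]])
q=(V[...,:2]-s['eef_pos'][:2])@R.T
for lo,hi in((-.075,-.02),(.02,.075)):
    m=(abs(q[...,0])<.03)&(q[...,1]>lo)&(q[...,1]<hi)&(V[...,2]>.008)&(V[...,2]<.2)
    Q=V[m];o=np.argsort(Q[:,2]);print(lo,m.sum(),(Q[o[:10]]*1000).round(0).tolist())
E
```

```text
[ 0.45748669  0.00186674 -0.00747303] [-0.80430904 -0.45051247 -0.4784888 ] 0.08472711690349703
-0.075 752 [[472.0, -44.0, 43.0], [476.0, -44.0, 45.0], [467.0, -47.0, 45.0], [479.0, -43.0, 46.0], [481.0, -37.0, 48.0], [482.0, -42.0, 48.0], [474.0, -49.0, 50.0], [480.0, -44.0, 50.0], [480.0, -37.0, 51.0], [468.0, -51.0, 51.0]]
0.02 204 [[437.0, 44.0, 44.0], [452.0, 45.0, 44.0], [455.0, 47.0, 45.0], [451.0, 42.0, 45.0], [444.0, 41.0, 45.0], [447.0, 43.0, 46.0], [442.0, 43.0, 47.0], [458.0, 52.0, 47.0], [459.0, 46.0, 47.0], [451.0, 43.0, 48.0]]
```

View pics/c3.png

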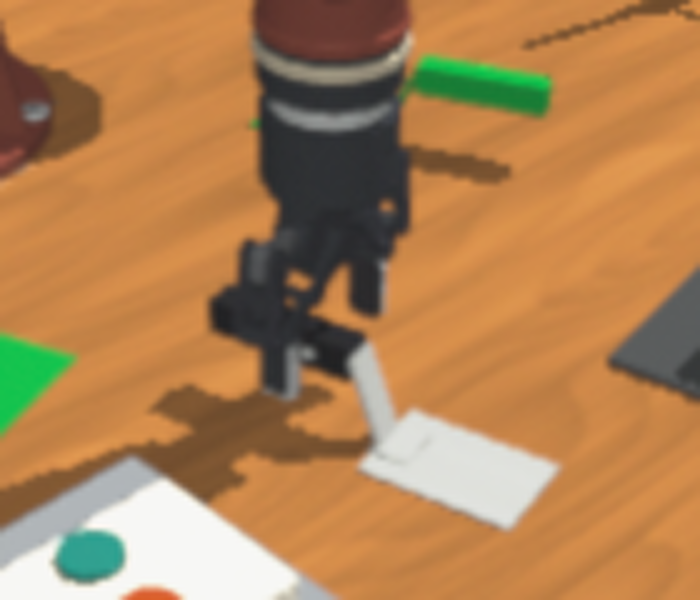

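The open fingers straddle the handle with their tips at z ≈ 44 mm, so they'll be around 31–33 mm when closed. That's right for closing.

Request:
jog_arm(
  targets=[
    {"dx":0,"dy":0,"dz":0,"roll":0,"jaw":0.5},
    {"dx":0,"dy":0,"dz":0,"roll":0,"jaw":1},
    {"dx":0,"dy":0,"dz":0,"roll":0,"jaw":1},
    {"dx":0,"dy":0,"dz":0,"roll":0,"jaw":1},
    {"dx":0,"dy":0,"dz":0,"roll":0,"jaw":1},
    {"dx":0,"dy":0,"dz":0,"roll":0,"jaw":1},
  ],
  grip_force=110,
)

```text
clock: 5.05
eef_pos: [0.4593, 0.0014, -0.005]
orientation: [0.0, -0.126, 0.992, -0.0]
force: [-0.9, 0.0, 5.9]
gripper_width: 0.0202
gripper_force: 106.9
```

Gripped at 20 mm opening with 107 N. Now I'll lift and check the spatula's pitch.

Request:
jog_arm(
  targets=[
    {"dx":0,"dy":0,"dz":0.1,"roll":0,"jaw":1},
    {"dx":0,"dy":0,"dz":0.25,"roll":0,"jaw":1},
    {"dx":0,"dy":0,"dz":0.4,"roll":0,"jaw":1},
    {"dx":0,"dy":0,"dz":0.4,"roll":0,"jaw":1},
    {"dx":0,"dy":0,"dz":0.4,"roll":0,"jaw":1},
    {"dx":0,"dy":0,"dz":0.4,"roll":0,"jaw":1},
    {"dx":0,"dy":0,"dz":0.4,"roll":0,"jaw":1},
    {"dx":0,"dy":0,"dz":0.3,"roll":0,"jaw":1},
    {"dx":0,"dy":0,"dz":0.1,"roll":0,"jaw":1},
    {"dx":0,"dy":0,"dz":0,"roll":0,"jaw":1},
  ],
  grip_force=110,
)

```text
clock: 6.3
eef_pos: [0.4589, 0.0014, 0.1595]
orientation: [-0.0, -0.126, 0.992, 0.0]
force: [0.7, -0.0, -1.2]
gripper_width: 0.0203
gripper_force: 107.0
```

```bash
cat >> h.py <<'E'
def blade(zc,tol=.02,yaw=.25,dump=True):
    "fit blade seen from both cameras near the TCP: relative to measured TCP, in TCP yaw frame"
    for n in('scene','top'):
        I,V=cam(n);A=I.astype(int);s=manip.read_state();e=s['eef_pos']
        o=s['orientation'];yaw=-np.arctan2(o[1],o[2]) if o[2]>0 else -np.arctan2(-o[1],-o[2]); yaw*=1; yw=2*yaw/2
        c,t=np.cos(yw),np.sin(yw); d=V-e; q=np.stack([c*d[...,0]+t*d[...,1],-t*d[...,0]+c*d[...,1]],-1)
        m=(q[...,0]>.045)&(q[...,0]<.17)&(abs(q[...,1])<.05)&(abs(V[...,2]-zc)<tol)&(A.min(2)>60)&((A.max(2)-A.min(2))<50)
        m=clean(m,2); Q=np.c_[q[m],V[m][:,2]]
        B=np.c_[Q[:,:2],np.ones(len(Q))]; k=np.linalg.lstsq(B,Q[:,2],rcond=None)[0]
        res=abs(Q[:,2]-B@k)<.004; k=np.linalg.lstsq(B[res],Q[res,2],rcond=None)[0]
        print(n,len(Q),'tcp',e.round(4),'tcpyaw',round(float(yw),4),'rect',rect(Q[res]),'slopes',k[:2].round(3),'z tip/rear',(k@[.14,0,1]).round(4),(k@[.045,0,1]).round(4))
    return I,V
E
python3 -c "
from h import *
blade(.165)"
```

```text
** On entry to DLASCL parameter number  4 had an illegal value
 ** On entry to DLASCL parameter number  4 had an illegal valueTraceback (most recent call last):
  File "<string>", line 3, in <module>
    blade(.165)
    ~~~~~^^^^^^
  File "h.py", line 32, in blade
    B=np.c_[Q[:,:2],np.ones(len(Q))]; k=np.linalg.lstsq(B,Q[:,2],rcond=None)[0]
                                        ~~~~~~~~~~~~~~~^^^^^^^^^^^^^^^^^^^^^
    x, resids, rank, s = _umath_linalg.lstsq(a, b, rcond,
                         ~~~~~~~~~~~~~~~~~~~^^^^^^^^^^^^^
                                             signature=signature)
                                             ^^^^^^^^^^^^^^^^^^^^
    raise LinAlgError("SVD did not converge in Linear Least Squares")
numpy.linalg.LinAlgError: SVD did not converge in Linear Least Squares
```

```bash
sed -i 's/m=clean(m,2); Q=np.c_/m=clean(m,3)\&m; Q=np.c_/' h.py
python3 -c "
from h import *
blade(.165)"
```

```text
scene 488 tcp [0.4585 0.0016 0.1587] tcpyaw 0.126 rect (array([91.9,  9.6]), array([95.1, 64.2]), 0.0693) slopes [-0.012  0.   ] z tip/rear 0.1651 0.1662Traceback (most recent call last):
  File "<string>", line 3, in <module>
    blade(.165)
    ~~~~~^^^^^^
  File "h.py", line 31, in blade
    m=clean(m,3)&m; Q=np.c_[q[m],V[m][:,2]]
      ~~~~~^^^^^
  File "h.py", line 18, in clean
    return l==1+s[1:,4].argmax()
                ~~~~~~~~~~~~~~^^
ValueError: attempt to get argmax of an empty sequence
```

Request:
jog_arm(
  targets=[
    {"dx":-0.148,"dy":-0.25,"dz":0,"roll":-0.01,"jaw":1},
    {"dx":-0.148,"dy":-0.5,"dz":0,"roll":-0.01,"jaw":1},
    {"dx":-0.148,"dy":-0.6,"dz":0,"roll":-0.01,"jaw":1},
    {"dx":-0.148,"dy":-0.6,"dz":0,"roll":-0.01,"jaw":1},
    {"dx":-0.148,"dy":-0.6,"dz":0,"roll":-0.01,"jaw":1},
    {"dx":-0.148,"dy":-0.6,"dz":0,"roll":-0.01,"jaw":1},
    {"dx":-0.148,"dy":-0.6,"dz":0,"roll":-0.01,"jaw":1},
    {"dx":-0.148,"dy":-0.3,"dz":0,"roll":-0.01,"jaw":1},
    {"dx":0,"dy":-0.11,"dz":-0.4,"roll":0,"jaw":1},
    {"dx":0,"dy":0,"dz":-0.4,"roll":0,"jaw":1},
    {"dx":0,"dy":0,"dz":-0.15,"roll":0,"jaw":1},
    {"dx":0,"dy":0,"dz":0,"roll":0,"jaw":1},
  ],
  grip_force=110,
)

```text
clock: 7.95
eef_pos: [0.3876, -0.2476, 0.102]
orientation: [-0.0, -0.0, 1.0, 0.001]
force: [-0.5, -0.4, -1.5]
gripper_width: 0.0207
gripper_force: 107.3
```

```bash
sed -i 's/yw=2\*yaw\/2/yw=2*yaw/; s/m=clean(m,3)&m; Q/print(n,m.sum())\n        if m.sum()<60: continue\n        m=clean(m,3)\&m; Q/' h.py
python3 - <<'E'
from h import *
I,V=blade(.108)
I,V=cam('scene')
cv2.imwrite('pics/c4.png',cv2.resize(I[210:340,150:310],(738,600),interpolation=cv2.INTER_CUBIC)[...,::-1])
E
```

```text
scene 996
scene 975 tcp [ 0.3879 -0.248   0.1029] tcpyaw 0.0009 rect (array([98.7, -0. ]), array([ 95.9, 107.3]), -0.001) slopes [-0.06   0.005] z tip/rear 0.1047 0.1104
top 790
top 776 tcp [ 0.3882 -0.2483  0.1033] tcpyaw 0.0009 rect (array([107.4,  -1.5]), array([119.5,  99.1]), 0.0399) slopes [-0.098  0.003] z tip/rear 0.104 0.1133
```

View pics/c4.png

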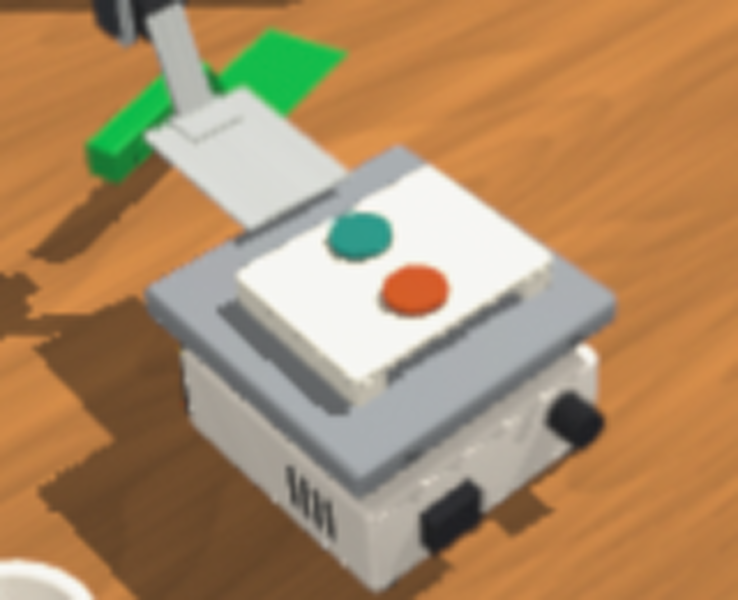

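The blade tip is just over the hotplate's near edge, lined up with the tunnel. I'll fit the blade and plate accurately.

```bash
python3 - <<'E'
from h import *
for n in('scene','top'):
    I,V=cam(n);A=I.astype(int);e=manip.read_state()['eef_pos']
    g=((A.max(2)-A.min(2))<45)&(A.min(2)>60)
    x,y,z=np.moveaxis(V,-1,0)
    m=g&(abs(z-.108)<.01)&(x>.44)&(x<.508)&(abs(y+.248)<.06)
    Q=V[m]; B=np.c_[Q[:,0]-.48,Q[:,1]+.248,np.ones(len(Q))]
    k=np.linalg.lstsq(B,Q[:,2],rcond=None)[0]; r=abs(Q[:,2]-B@k)<.004;k=np.linalg.lstsq(B[r],Q[r,2],rcond=None)[0]
    # side edges per x-bin
    L=[(c,Q[r][abs(Q[r][:,0]-c)<.006][:,1]) for c in(.455,.467,.479,.491,.503)]
    L=np.array([(c,q.min(),q.max()) for c,q in L if len(q)>4])
    print(n,r.sum(),'plane',k.round(4),'z@tip.53',(k@[.05,0,1]).round(4),'tcp',e.round(4))
    if len(L)>2: print(' mid y',((L[:,1]+L[:,2])/2).round(4),'w',(L[:,2]-L[:,1]).round(3),'slope',np.polyfit(L[:,0],(L[:,1]+L[:,2])/2,1)[0].round(3))
    m=g&(abs(z-.118)<.0035)&(abs(x-.6)<.08)&(abs(y+.25)<.1)&(A.min(2)>120); print(' plate',rect(V[clean(m)&m]))
    m=g&(abs(z-.1)<.004)&(abs(x-.6)<.12)&(abs(y+.25)<.12)&(x>.52); print(' hot z',np.median(V[m][:,2]).round(4), 'hot x min', V[m][:,0].min().round(4), 'platetop', np.median(V[g&(abs(z-.118)<.0035)&(abs(x-.6)<.03)&(abs(y+.25)<.03)][:,2]).round(4))
E
```

```text
scene 499 plane [-0.0124 -0.0008  0.1099] z@tip.53 0.1092 tcp [ 0.3883 -0.2485  0.1035]
 mid y [-0.2482 -0.2479 -0.2482 -0.2487 -0.2488] w [0.062 0.063 0.062 0.063 0.062] slope -0.016
 plate (array([ 600.8, -249.9]), array([ 91.5, 115.6]), 0.0004)
 hot z 0.1003 hot x min 0.52 platetop 0.118
top 242 plane [-0.0257 -0.0014  0.11  ] z@tip.53 0.1087 tcp [ 0.3883 -0.2485  0.1034]
 mid y [-0.2358 -0.2416 -0.2468 -0.2483 -0.2484] w [0.036 0.045 0.055 0.055 0.056] slope -0.265
 plate (array([ 601.8, -279.8]), array([27.6, 53.3]), -0.2025)
 hot z 0.0999 hot x min 0.5212 platetop 0.1183
```

Request:
jog_arm(
  targets=[
    {"dx":0,"dy":-0.01,"dz":-0.05,"roll":0,"jaw":1},
    {"dx":0.1,"dy":0,"dz":0,"roll":0,"jaw":1},
    {"dx":0.2,"dy":0,"dz":0,"roll":0,"jaw":1},
    {"dx":0.2,"dy":0,"dz":0,"roll":0,"jaw":1},
    {"dx":0.25,"dy":0,"dz":0,"roll":0,"jaw":1},
    {"dx":0.25,"dy":0,"dz":0,"roll":0,"jaw":1},
    {"dx":0.25,"dy":0,"dz":0,"roll":0,"jaw":1},
    {"dx":0.25,"dy":0,"dz":0,"roll":0,"jaw":1},
    {"dx":0.2,"dy":0,"dz":0,"roll":0,"jaw":1},
    {"dx":0.17,"dy":0,"dz":0,"roll":0,"jaw":1},
    {"dx":0.1,"dy":0,"dz":0,"roll":0,"jaw":1},
    {"dx":0,"dy":0,"dz":0,"roll":0,"jaw":1},
  ],
  grip_force=120,
)

```text
clock: 9.7
eef_pos: [0.5063, -0.2487, 0.0995]
orientation: [-0.0, -0.0, 1.0, 0.0]
force: [-0.1, -0.0, -0.9]
gripper_width: 0.0203
gripper_force: 117.1
```

```bash
cat > chk.py <<'E'
from h import *
import sys
cx,cy,zt=map(float,sys.argv[1:4])
for n in('scene','top'):
    I,V=cam(n);A=I.astype(int);e=manip.read_state();g=((A.max(2)-A.min(2))<45)&(A.min(2)>120);x,y,z=np.moveaxis(V,-1,0)
    m=g&(abs(z-zt)<.006)&(np.hypot(x-cx,y-cy)<.09); m=clean(m)&m; Q=V[m]
    B=np.c_[Q[:,0]-cx,Q[:,1]-cy,np.ones(len(Q))];k=np.linalg.lstsq(B,Q[:,2],rcond=None)[0]
    print(n,'plate',rect(Q),'plane',k.round(4),'tcp',e['eef_pos'].round(4),'F',e['force'].round(1))
    m=((A.max(2)-A.min(2))>80)&(abs(z-zt-.005)<.008)&(np.hypot(x-cx,y-cy)<.06)
    for nm,k in(('teal',A[...,1]>A[...,0]),('red',A[...,0]>A[...,1])): 
        q=V[m&k]; print('  ',nm,len(q),q.mean(0).round(4) if len(q) else '')
cv2.imwrite('pics/last.png',I[...,::-1])
E
python3 chk.py .6 -.25 .118
```

```text
scene plate (array([ 600.5, -250.4]), array([ 93. , 116.2]), 0.0042) plane [-0.0045 -0.0109  0.118 ] tcp [ 0.506  -0.2487  0.0995] F [-0.8 -0.  -1. ]
   teal 86 [ 0.5769 -0.2509  0.1224]
   red 123 [ 0.6227 -0.2552  0.1224]
top plate (array([ 600.3, -218.9]), array([52.3, 88.7]), -0.0626) plane [-0.0042  0.011   0.1174] tcp [ 0.5059 -0.2487  0.0995] F [-0.6 -0.  -1. ]
   teal 0 
   red 35 [ 0.6239 -0.2497  0.1228]
```

Request:
jog_arm(
  targets=[
    {"dx":0,"dy":0,"dz":0.03,"roll":0,"jaw":1},
    {"dx":0,"dy":0,"dz":0.03,"roll":0,"jaw":1},
    {"dx":0,"dy":0,"dz":0.02,"roll":0,"jaw":1},
    {"dx":0,"dy":0,"dz":0.02,"roll":0,"jaw":1},
    {"dx":0,"dy":0,"dz":0.02,"roll":0,"jaw":1},
    {"dx":0,"dy":0,"dz":0.03,"roll":0,"jaw":1},
    {"dx":0,"dy":0,"dz":0.05,"roll":0,"jaw":1},
    {"dx":0,"dy":0,"dz":0.08,"roll":0,"jaw":1},
    {"dx":0,"dy":0,"dz":0.1,"roll":0,"jaw":1},
    {"dx":0,"dy":0,"dz":0.1,"roll":0,"jaw":1},
    {"dx":0,"dy":0,"dz":0.05,"roll":0,"jaw":1},
    {"dx":0,"dy":0,"dz":0,"roll":0,"jaw":1},
  ],
  grip_force=120,
)

```text
clock: 11.3
eef_pos: [0.5062, -0.2489, 0.1317]
orientation: [0.0, -0.0, 1.0, -0.0]
force: [-0.1, 0.3, -4.5]
gripper_width: 0.0204
gripper_force: 117.0
```

```bash
python3 chk.py .6 -.25 .145
```

```text
scene plate (array([ 597.4, -250.2]), array([ 99.2, 116.1]), 0.0074) plane [-0.0077 -0.0062  0.1436] tcp [ 0.5061 -0.2488  0.1313] F [-0.5  0.3 -4.1]
   teal 87 [ 0.5776 -0.2516  0.1487]
   red 129 [ 0.6224 -0.2554  0.1483]
top plate (array([ 604.5, -216. ]), array([44.6, 86.1]), -0.2185) plane [-0.0037 -0.0036  0.1437] tcp [ 0.506  -0.2487  0.1312] F [ 0.5 -0.6 -4.1]
   teal 0 
   red 34 [ 0.6239 -0.25    0.1481]
```

```bash
python3 - <<'E'
from h import *
for f,lst in(('v0.npz',(('b','V'),('a','W'))),):
  d=np.load(f)
  for k,P in lst:
    A=d[k].astype(int);V=d[P];x,y,z=np.moveaxis(V,-1,0);near=np.hypot(x-.616,y-.28)<.16;sat=A.max(2)-A.min(2)
    m=near&(abs(z-.0613)<.004)&(sat<50)&(A.min(2)>120);m=clean(m)&m;print(k,'pile',rect(V[m]),V[m][:,2].mean().round(4),V[m][:,2].std().round(4))
    m=near&(abs(z-.006)<.005)&(sat<25)&(A.max(2)<110);m2=clean(m)&m;Q=V[m&near];print(' mat',rect(V[m2]))
    m=near&(abs(z-.066)<.006)&(sat>80)&(np.hypot(x-.616,y-.28)<.05)
    q1=V[m&(A[...,1]>A[...,0])].mean(0);q2=V[m&(A[...,0]>A[...,1])].mean(0);print(q1.round(4),q2.round(4),np.arctan2(*(q2-q1)[1::-1]).round(3))
E
```

```text
b pile (array([620.3, 279.3]), array([ 91.6, 122. ]), 0.1994) 0.0612 0.0013
 mat (array([620.4, 278. ]), array([198.4, 200.5]), 0.1915)
[0.5992 0.2733 0.0662] [0.6401 0.2822 0.0663] 0.215
a pile (array([603., 242.]), array([47.3, 46.4]), 0.1931) 0.0611 0.0022
 mat (array([586.5, 237.1]), array([123.2, 126.4]), 0.1701)
[0.5998 0.262  0.0707] [0.638  0.2836 0.0658] 0.515
```

Request:
jog_arm(
  targets=[
    {"dx":0,"dy":0.06,"dz":0,"roll":0,"jaw":1},
    {"dx":0,"dy":0.14,"dz":0.03,"roll":0,"jaw":1},
    {"dx":0.0137,"dy":0.22,"dz":0.05,"roll":0.00256,"jaw":1},
    {"dx":0.0137,"dy":0.3,"dz":0.05,"roll":0.00256,"jaw":1},
    {"dx":0.0137,"dy":0.36,"dz":0.03,"roll":0.00256,"jaw":1},
    {"dx":0.0137,"dy":0.36,"dz":0,"roll":0.00256,"jaw":1},
    {"dx":0.0137,"dy":0.36,"dz":0,"roll":0.00256,"jaw":1},
    {"dx":0.0137,"dy":0.36,"dz":0,"roll":0.00256,"jaw":1},
    {"dx":0.0137,"dy":0.3,"dz":0,"roll":0.00256,"jaw":1},
    {"dx":0.0137,"dy":0.22,"dz":0,"roll":0.00256,"jaw":1},
    {"dx":0,"dy":0.14,"dz":0,"roll":0,"jaw":1},
    {"dx":0,"dy":0.06,"dz":0,"roll":0,"jaw":1},
  ],
  grip_force=120,
)

```text
clock: 12.9
eef_pos: [0.5127, -0.0756, 0.1409]
orientation: [0.0, -0.033, 0.999, -0.0]
force: [-0.1, -0.4, -4.0]
gripper_width: 0.0204
gripper_force: 117.0
```

Request:
jog_arm(
  targets=[
    {"dx":0,"dy":0.06,"dz":0,"roll":0,"jaw":1},
    {"dx":0,"dy":0.14,"dz":0,"roll":0,"jaw":1},
    {"dx":0.0137,"dy":0.22,"dz":0,"roll":0.00256,"jaw":1},
    {"dx":0.0137,"dy":0.3,"dz":0,"roll":0.00256,"jaw":1},
    {"dx":0.0137,"dy":0.36,"dz":0,"roll":0.00256,"jaw":1},
    {"dx":0.0137,"dy":0.36,"dz":0,"roll":0.00256,"jaw":1},
    {"dx":0.0137,"dy":0.36,"dz":0,"roll":0.00256,"jaw":1},
    {"dx":0.0137,"dy":0.36,"dz":0,"roll":0.00256,"jaw":1},
    {"dx":0.0137,"dy":0.3,"dz":0,"roll":0.00256,"jaw":1},
    {"dx":0.0137,"dy":0.22,"dz":0,"roll":0.00256,"jaw":1},
    {"dx":0,"dy":0.14,"dz":0,"roll":0,"jaw":1},
    {"dx":0,"dy":0.06,"dz":0,"roll":0,"jaw":1},
  ],
  grip_force=120,
)

```text
clock: 14.4
eef_pos: [0.5192, 0.0972, 0.1409]
orientation: [-0.0, -0.065, 0.998, -0.0]
force: [-0.2, -0.6, -3.9]
gripper_width: 0.0202
gripper_force: 117.0
```

Request:
jog_arm(
  targets=[
    {"dx":0,"dy":0.06,"dz":0,"roll":0,"jaw":1},
    {"dx":0,"dy":0.14,"dz":0,"roll":0,"jaw":1},
    {"dx":0.0137,"dy":0.22,"dz":0,"roll":0.00256,"jaw":1},
    {"dx":0.0137,"dy":0.3,"dz":0,"roll":0.00256,"jaw":1},
    {"dx":0.0137,"dy":0.36,"dz":0,"roll":0.00256,"jaw":1},
    {"dx":0.0137,"dy":0.36,"dz":0,"roll":0.00256,"jaw":1},
    {"dx":0.0137,"dy":0.34,"dz":0,"roll":0.00256,"jaw":1},
    {"dx":0.0137,"dy":0.33,"dz":0,"roll":0.00256,"jaw":1},
    {"dx":0.0137,"dy":0.27,"dz":0,"roll":0.00256,"jaw":1},
    {"dx":0.0137,"dy":0.2,"dz":0,"roll":0.00256,"jaw":1},
    {"dx":0,"dy":0.13,"dz":0,"roll":0,"jaw":1},
    {"dx":0,"dy":0.05,"dz":0,"roll":0,"jaw":1},
  ],
  grip_force=120,
)

```text
clock: 15.9
eef_pos: [0.5258, 0.2627, 0.1409]
orientation: [-0.0, -0.097, 0.995, -0.0]
force: [0.0, 0.2, -5.1]
gripper_width: 0.0199
gripper_force: 117.1
```

```bash
python3 chk.py .6185 .2795 .153
```

```text
scene plate (array([615.4, 278.2]), array([ 97.6, 120.1]), 0.1941) plane [-0.0068  0.0155  0.1536] tcp [0.5258 0.2627 0.1409] F [-1.3  0.6 -4.5]
   teal 28 [0.5976 0.2708 0.159 ]
   red 50 [0.6425 0.2765 0.1587]
top plate (array([619.9, 253.9]), array([92.7, 62.9]), 0.1865) plane [-0.0016 -0.0055  0.1531] tcp [0.5258 0.2624 0.1409] F [ 0.3 -0.5 -3.5]
   teal 5 [0.602  0.2687 0.157 ]
   red 63 [0.64   0.2787 0.1581]
```

Request:
jog_arm(
  targets=[
    {"dx":0,"dy":0,"dz":-0.04,"roll":0,"jaw":1},
    {"dx":0,"dy":0,"dz":-0.1,"roll":0,"jaw":1},
    {"dx":0,"dy":0,"dz":-0.15,"roll":0,"jaw":1},
    {"dx":0,"dy":0,"dz":-0.16,"roll":0,"jaw":1},
    {"dx":0,"dy":0,"dz":-0.16,"roll":0,"jaw":1},
    {"dx":0,"dy":0,"dz":-0.15,"roll":0,"jaw":1},
    {"dx":0,"dy":0,"dz":-0.13,"roll":0,"jaw":1},
    {"dx":0,"dy":0,"dz":-0.1,"roll":0,"jaw":1},
    {"dx":0,"dy":0,"dz":-0.07,"roll":0,"jaw":1},
    {"dx":0,"dy":0,"dz":-0.05,"roll":0,"jaw":1},
    {"dx":0,"dy":0,"dz":-0.03,"roll":0,"jaw":1},
    {"dx":0,"dy":0,"dz":0,"roll":0,"jaw":1},
  ],
  grip_force=120,
)

```text
clock: 17.5
eef_pos: [0.5258, 0.2625, 0.0725]
orientation: [0.0, -0.097, 0.995, 0.0]
force: [-0.5, 0.0, -4.5]
gripper_width: 0.0201
gripper_force: 117.1
```

```bash
python3 chk.py .6185 .2795 .084; python3 -c "
import cv2;i=cv2.imread('pics/last.png')" 
```

```text
scene plate (array([615.9, 277. ]), array([ 99.6, 117.6]), 0.2091) plane [-0.0087  0.0112  0.0849] tcp [0.5259 0.2625 0.0727] F [ 0.1 -0.6 -4.5]
   teal 29 [0.5966 0.2722 0.0901]
   red 48 [0.6427 0.2768 0.0898]
top plate (array([621.3, 254.8]), array([91.9, 64.5]), 0.1855) plane [ 0.0068 -0.0076  0.0843] tcp [0.526  0.2625 0.0728] F [-0.1 -0.  -4.2]
   teal 7 [0.5988 0.2662 0.0905]
   red 55 [0.6402 0.2782 0.0896]
```

Request:
jog_arm(
  targets=[
    {"dx":0,"dy":0,"dz":-0.015,"roll":0,"jaw":1},
    {"dx":0,"dy":0,"dz":-0.015,"roll":0,"jaw":1},
    {"dx":0,"dy":0,"dz":-0.015,"roll":0,"jaw":1},
    {"dx":0,"dy":0,"dz":-0.015,"roll":0,"jaw":1},
    {"dx":0,"dy":0,"dz":-0.01,"roll":0,"jaw":1},
    {"dx":0,"dy":0,"dz":0,"roll":0,"jaw":1},
  ],
  grip_force=120,
)

```text
clock: 18.35
eef_pos: [0.5258, 0.2625, 0.0683]
orientation: [-0.0, -0.097, 0.995, 0.0]
force: [-0.9, -0.5, -3.7]
gripper_width: 0.0206
gripper_force: 117.1
```

Request:
jog_arm(
  targets=[
    {"dx":0,"dy":0,"dz":-0.012,"roll":0,"jaw":1},
    {"dx":0,"dy":0,"dz":0,"roll":0,"jaw":1},
  ],
  grip_force=120,
)

```text
clock: 18.6
eef_pos: [0.5258, 0.2625, 0.0676]
orientation: [-0.0, -0.097, 0.995, 0.0]
force: [0.4, -0.6, -4.5]
gripper_width: 0.0201
gripper_force: 117.1
```

Request:
jog_arm(
  targets=[
    {"dx":0,"dy":0,"dz":-0.012,"roll":0,"jaw":1},
    {"dx":0,"dy":0,"dz":0,"roll":0,"jaw":1},
  ],
  grip_force=120,
)

```text
clock: 18.85
eef_pos: [0.5259, 0.2625, 0.0669]
orientation: [0.0, -0.097, 0.995, 0.0]
force: [0.2, -0.1, -3.9]
gripper_width: 0.0204
gripper_force: 117.1
```

Request:
jog_arm(
  targets=[
    {"dx":0,"dy":0,"dz":-0.012,"roll":0,"jaw":1},
    {"dx":0,"dy":0,"dz":0,"roll":0,"jaw":1},
  ],
  grip_force=120,
)

```text
clock: 19.1
eef_pos: [0.5259, 0.2625, 0.0663]
orientation: [0.0, -0.097, 0.995, 0.0]
force: [-1.2, 0.2, -2.8]
gripper_width: 0.0206
gripper_force: 117.2
```

Request:
jog_arm(
  targets=[
    {"dx":0,"dy":0,"dz":-0.012,"roll":0,"jaw":1},
    {"dx":0,"dy":0,"dz":0,"roll":0,"jaw":1},
  ],
  grip_force=120,
)

```text
clock: 19.35
eef_pos: [0.5261, 0.2625, 0.0657]
orientation: [0.0, -0.097, 0.995, 0.0]
force: [-0.3, 1.0, -1.2]
gripper_width: 0.02
gripper_force: 117.3
```

Request:
jog_arm(
  targets=[
    {"dx":0,"dy":0,"dz":-0.012,"roll":0,"jaw":1},
    {"dx":0,"dy":0,"dz":0,"roll":0,"jaw":1},
  ],
  grip_force=120,
)

```text
clock: 19.6
eef_pos: [0.5258, 0.2625, 0.0647]
orientation: [0.0, -0.097, 0.995, 0.0]
force: [-0.6, 1.4, -0.8]
gripper_width: 0.0201
gripper_force: 117.3
```

```bash
python3 - <<'E'
from h import *
F=[]
for _ in range(4): cam('scene'); s=manip.read_state(); F.append(s['force'])
print(np.mean(F,0).round(2),s['eef_pos'].round(4))
E
python3 chk.py .6185 .2795 .079
```

```text
[-0.07 -0.42 -1.24] [0.5258 0.2625 0.0647]
scene plate (array([616.3, 277.8]), array([ 99.1, 119.7]), 0.1998) plane [-0.002   0.0114  0.0792] tcp [0.5258 0.2625 0.0647] F [ 0.1 -0.4 -1.4]
   teal 28 [0.5972 0.2713 0.0846]
   red 47 [0.6418 0.278  0.0841]
top plate (array([621.7, 255.4]), array([91.3, 66.5]), 0.2055) plane [-0.0041  0.0154  0.0793] tcp [0.5258 0.2625 0.0647] F [-0.1  0.4 -1.8]
   teal 4 [0.6023 0.2695 0.0797]
   red 55 [0.6406 0.2783 0.0838]
```

Request:
jog_arm(
  targets=[
    {"dx":0,"dy":0,"dz":-0.013,"roll":0,"jaw":1},
    {"dx":-0.04,"dy":-0.008,"dz":0,"roll":0,"jaw":1},
    {"dx":-0.08,"dy":-0.0155,"dz":0,"roll":0,"jaw":1},
    {"dx":-0.1,"dy":-0.0195,"dz":0,"roll":0,"jaw":1},
    {"dx":-0.1,"dy":-0.0195,"dz":0,"roll":0,"jaw":1},
    {"dx":-0.06,"dy":-0.012,"dz":0,"roll":0,"jaw":1},
    {"dx":0,"dy":0,"dz":0,"roll":0,"jaw":1},
  ],
  grip_force=120,
)

```text
clock: 20.78
eef_pos: [0.5028, 0.258, 0.0641]
orientation: [0.0, -0.097, 0.995, 0.0]
force: [-0.1, 0.0, -1.1]
gripper_width: 0.0203
gripper_force: 117.3
```

```bash
python3 chk.py .6185 .2795 .079
```

```text
scene plate (array([618.4, 277.9]), array([ 94. , 121.7]), 0.2018) plane [-0.0016  0.0109  0.0791] tcp [0.5031 0.258  0.0641] F [ 0.4  0.5 -1.6]
   teal 27 [0.5969 0.2712 0.0846]
   red 47 [0.642  0.2776 0.0844]
top plate (array([623.8, 242.4]), array([92. , 42.9]), 0.1424) plane [-0.0077  0.0085  0.0792] tcp [0.5031 0.258  0.064 ] F [-0.9  0.6 -1.7]
   teal 4 [0.6017 0.2691 0.0819]
   red 59 [0.6403 0.2788 0.084 ]
```

The plate stayed put and the pellets haven't moved. I'll withdraw the rest of the way.

Request:
jog_arm(
  targets=[
    {"dx":-0.08,"dy":-0.0155,"dz":0,"roll":0,"jaw":1},
    {"dx":-0.15,"dy":-0.029,"dz":0,"roll":0,"jaw":1},
    {"dx":-0.2,"dy":-0.039,"dz":0,"roll":0,"jaw":1},
    {"dx":-0.2,"dy":-0.039,"dz":0,"roll":0,"jaw":1},
    {"dx":-0.2,"dy":-0.039,"dz":0,"roll":0,"jaw":1},
    {"dx":-0.2,"dy":-0.039,"dz":0,"roll":0,"jaw":1},
    {"dx":-0.2,"dy":-0.039,"dz":0,"roll":0,"jaw":1},
    {"dx":-0.15,"dy":-0.029,"dz":0,"roll":0,"jaw":1},
    {"dx":-0.1,"dy":-0.02,"dz":0,"roll":0,"jaw":1},
    {"dx":0,"dy":0,"dz":0,"roll":0,"jaw":1},
  ],
  grip_force=120,
)

```text
clock: 22.12
eef_pos: [0.414, 0.2407, 0.064]
orientation: [0.0, -0.097, 0.995, 0.0]
force: [0.5, 0.3, -1.1]
gripper_width: 0.0203
gripper_force: 117.3
```

```bash
python3 chk.py .6185 .2795 .079
```

```text
scene plate (array([621.7, 277.3]), array([ 90.3, 120.2]), 0.18) plane [-0.0041  0.009   0.0792] tcp [0.4144 0.2407 0.0641] F [ 0.3  0.7 -0.8]
   teal 28 [0.5971 0.2714 0.0845]
   red 47 [0.6421 0.2774 0.0845]
top plate (array([616.6, 280.8]), array([ 90.2, 117.7]), 0.1916) plane [0.0008 0.0078 0.079 ] tcp [0.4145 0.2407 0.064 ] F [ 0.4 -0.2 -1.6]
   teal 2 [0.6074 0.2746 0.0839]
   red 55 [0.6406 0.278  0.084 ]
```

Request:
jog_arm(
  targets=[
    {"dx":0,"dy":-0.1,"dz":0.1,"roll":0,"jaw":1},
    {"dx":0,"dy":-0.3,"dz":0.2,"roll":0,"jaw":1},
    {"dx":0,"dy":-0.5,"dz":0.1,"roll":0,"jaw":1},
    {"dx":0,"dy":-0.6,"dz":0,"roll":0.004,"jaw":1},
    {"dx":0.15,"dy":-0.6,"dz":0,"roll":0.005,"jaw":1},
    {"dx":0.2,"dy":-0.6,"dz":-0.1,"roll":0.005,"jaw":1},
    {"dx":0.2,"dy":-0.6,"dz":-0.2,"roll":0.005,"jaw":1},
    {"dx":0.2,"dy":-0.4,"dz":-0.3,"roll":0,"jaw":1},
    {"dx":0,"dy":-0.2,"dz":-0.35,"roll":0,"jaw":1},
    {"dx":0,"dy":-0.08,"dz":-0.3,"roll":0,"jaw":1},
    {"dx":0,"dy":0,"dz":-0.15,"roll":0,"jaw":1},
    {"dx":0,"dy":0,"dz":0,"roll":0,"jaw":1},
  ],
  grip_force=120,
)

```text
clock: 23.72
eef_pos: [0.4588, 0.0024, 0.0036]
orientation: [-0.0, -0.127, 0.992, 0.0]
force: [0.0, 0.3, -0.8]
gripper_width: 0.0204
gripper_force: 117.4
```

Request:
jog_arm(
  targets=[
    {"dx":0,"dy":0,"dz":-0.05,"roll":0,"jaw":1},
    {"dx":0,"dy":0,"dz":-0.04,"roll":0,"jaw":1},
    {"dx":0,"dy":0,"dz":-0.03,"roll":0,"jaw":1},
    {"dx":0,"dy":0,"dz":0,"roll":0,"jaw":1},
  ],
  grip_force=120,
)

```text
clock: 24.22
eef_pos: [0.4592, 0.002, -0.0033]
orientation: [-0.0, -0.126, 0.992, 0.0]
force: [-0.5, -0.2, -0.5]
gripper_width: 0.0204
gripper_force: 117.4
```

Request:
jog_arm(
  targets=[
    {"dx":0,"dy":0,"dz":-0.015,"roll":0,"jaw":1},
    {"dx":0,"dy":0,"dz":0,"roll":0,"jaw":1},
  ],
  grip_force=120,
)

```text
clock: 24.48
eef_pos: [0.4592, 0.0019, -0.0042]
orientation: [-0.0, -0.126, 0.992, 0.0]
force: [-0.6, -0.0, -1.8]
gripper_width: 0.0203
gripper_force: 117.4
```

Request:
jog_arm(
  targets=[
    {"dx":0,"dy":0,"dz":-0.015,"roll":0,"jaw":1},
    {"dx":0,"dy":0,"dz":0,"roll":0,"jaw":1},
  ],
  grip_force=120,
)

```text
clock: 24.72
eef_pos: [0.4593, 0.0018, -0.0047]
orientation: [0.0, -0.126, 0.992, -0.0]
force: [-1.6, 0.4, 3.2]
gripper_width: 0.0202
gripper_force: 118.1
```

Request:
jog_arm(
  targets=[
    {"dx":0,"dy":0,"dz":-0.015,"roll":0,"jaw":1},
    {"dx":0,"dy":0,"dz":0,"roll":0,"jaw":1},
  ],
  grip_force=120,
)

```text
clock: 24.98
eef_pos: [0.4592, 0.0018, -0.0049]
orientation: [-0.0, -0.126, 0.992, -0.0]
force: [-6.6, -0.6, 12.2]
gripper_width: 0.0203
gripper_force: 119.7
```

Contact with the bench. Next I release, rise and check.

Request:
jog_arm(
  targets=[
    {"dx":0,"dy":0,"dz":0.012,"roll":0,"jaw":1},
    {"dx":0,"dy":0,"dz":0,"roll":0,"jaw":0},
    {"dx":0,"dy":0,"dz":0,"roll":0,"jaw":0},
    {"dx":0,"dy":0,"dz":0,"roll":0,"jaw":0},
    {"dx":0,"dy":0,"dz":0,"roll":0,"jaw":0},
    {"dx":0,"dy":0,"dz":0,"roll":0,"jaw":0},
    {"dx":0,"dy":0,"dz":0.15,"roll":0,"jaw":0},
    {"dx":0,"dy":0,"dz":0.4,"roll":0,"jaw":0},
    {"dx":0,"dy":0,"dz":0.5,"roll":0,"jaw":0},
    {"dx":0,"dy":0,"dz":0.5,"roll":0,"jaw":0},
    {"dx":0,"dy":0,"dz":0.5,"roll":0,"jaw":0},
    {"dx":0,"dy":0,"dz":0,"roll":0,"jaw":0},
  ],
  grip_force=20,
)

```text
clock: 26.48
eef_pos: [0.4609, 0.0014, 0.1208]
orientation: [0.002, -0.126, 0.992, -0.001]
force: [-0.3, -0.3, -0.6]
gripper_width: 0.0851
gripper_force: 0.0
```

```bash
python3 chk.py .6185 .2795 .079; python3 - <<'E'
from h import *
I,V=cam('scene');cv2.imwrite('pics/c5.png',cv2.resize(I[150:320,150:450],(800,453))[...,::-1])
A=I.astype(int);x,y,z=np.moveaxis(V,-1,0)
m=(A.min(2)>150)&(abs(z)<.01)&(abs(x-.55)<.08)&(abs(y-.025)<.06);m=clean(m)&m;Q=V[m];print(rect(Q),np.linalg.lstsq(np.c_[Q[:,:2]-[.55,.025],np.ones(len(Q))],Q[:,2],rcond=None)[0].round(4))
m=(A.max(2)<70)&(abs(z-.062)<.006)&(abs(x-.45)<.06)&(abs(y)<.04);Q=V[m];print('handle z',np.median(Q[:,2]))
E
```

```text
scene plate (array([620.1, 277.6]), array([ 89.4, 121.6]), 0.215) plane [-0.0022  0.0097  0.0792] tcp [0.46   0.0017 0.1191] F [ 0.7  0.1 -0.5]
   teal 29 [0.597  0.2709 0.0845]
   red 47 [0.6418 0.278  0.0841]
top plate (array([611.9, 306.1]), array([90. , 66.7]), 0.2061) plane [-0.0077 -0.0103  0.0793] tcp [0.4594 0.0018 0.1179] F [ 0.4  0.6 -0.8]
   teal 3 [0.6049 0.2705 0.0844]
   red 55 [0.6407 0.2782 0.084 ]
(array([547.9,  25.8]), array([95. , 68.3]), 0.2411) [-0.0147 -0.0095  0.002 ]
handle z 0.061238479337409446
```

View pics/c5.png

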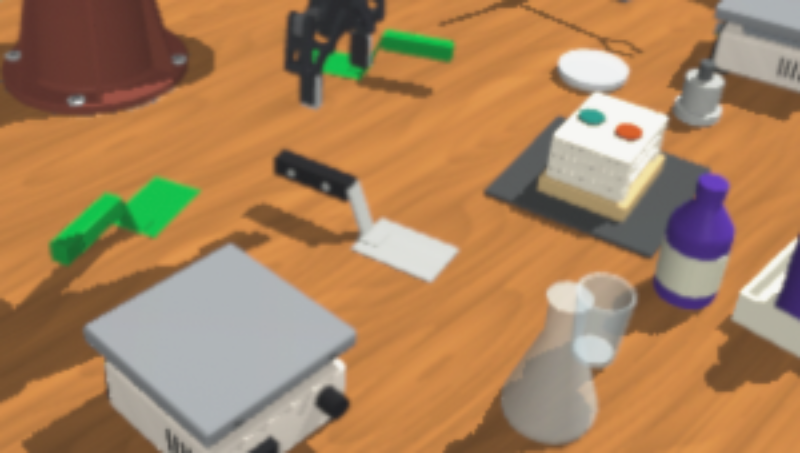

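The plate with both pellets stands square on the pile at (610,120). The spatula lies flat on the bench at (370,220), the gripper is clear, and the bystanders are in place.

```bash
python3 -c "
from bench import order
print(order.finish_job())"
```

```text
the job is handed in; nothing more can be done
None
```

The job is handed in (it returned no verdict): the hot plate stands square on the pile with both pellets on it, the spatula lies flat on the bench, the arm is clear, and it took about 27 s.

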